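# Trim the board's capacitor with the tuning tool

### The arm

A 6-joint arm with a two-finger parallel gripper is mounted at the origin on the work surface. World frame = base frame: x ahead of the robot, y to its left, z up, the work surface at z = 0. Lengths are in m, angles in degrees, forces in N, time in s.
With the tool pointing down it reaches from about 0.325 to 0.775 m from the base axis. Payload 5.5 kg.
Tool frame: the origin (TCP) lies midway between the tips of the shut fingers; the grasp point (between the pads) lies 19 mm behind it (env.pinch_z is the distance from the TCP to the grasp point, in m); z points along the fingers, y is the line along which they close (so a half turn about z gives the same grasp; the last joint's range is limited). The gripper opens to 88 mm and grips with 3 to 60 N. Pads are 20 mm wide; open, the fingers measure 115 mm over their backs; the gripper's body (75 mm by 178 mm) begins 61 mm behind the grasp point.
Start: joints at [-74.467, 5.22, 70.514, -0, 104.267, -3.249], TCP at [0.193, -0.568, 0.188] pointing down, gripper open.
Joint ranges: [-164.24, 164.24], [-49.07, 125.15], [9.68, 141.18], [-86.29, 266.29], [3.28, 154.24], [-151.56, 151.56]. Speed limits (degrees/s): [147.25, 147.25, 172.46, 180, 180, 180].

### API

Orientations are given as a 3x3 rotation matrix whose columns are the frame's x, y, z axes.
In Python, from bench import env, hand, inverse_kinematics, capture, job, telemetry gives the robot as it stands. Calls block until the motion is done:
- env.reach(position, orientation): joint-space move of the TCP to a pose.
- env.servo_line(position, orientation=None, max_speed=0.15, f_stop=None): straight line of the TCP; orientation=None keeps the orientation; max_speed is the mean speed in m/s. With f_stop (N) it stops when the force on the tool has changed by that much, and returns True; else False.
- env.goto_joints(angles): joint-space move.
- hand.set_gripper(opening): opening from 0.0 (shut) to 1.0 (fully open); the grip force is fixed at half the most; returns when the fingers have stopped.
- env.sleep(seconds).
- inverse_kinematics(position, orientation): joint angles nearest the present ones, or None.
- capture(name): name is "scene" or "top" or "wrist"; returns a dict with "frame" (420x560x3 uint8, red, green, blue), "depth" (420x560 float32, m along the optical axis (not along the pixel's ray), 0 where there is no reading), "mtx" (3x3 intrinsics, pixels), "distortion" ([k1, k2, p1, p2, k3] as OpenCV has them; the pictures are not rectified), "R" (3x3) and "t" (3): a world point X has camera coordinates R X + t; the wrist camera has in their place "tool_from_camera" (4x4, takes a point from camera to tool coordinates, whose origin is the TCP and whose axes are the flange's). Camera axes: x right, y down, z forward; pixel columns grow to the right and rows downward; lengths in m; the calibration is good to about 2 mm. A picture is of the moment at which its call begins: read the wrist's pose just before it.
A pose or a line that the arm cannot do raises env.PlanningError and nothing moves.
- job.hand_in(): hands the job in; it is judged then, once.
Readings, each from a call of its own:
- telemetry.read_t(): time.
- telemetry.read_joint_positions(): joint angles.
- telemetry.read_dq(): joint speeds.
- telemetry.read_tau(): joint torques, N m.
- telemetry.read_tool_pos(): TCP position.
- telemetry.read_eef_rot(): TCP orientation.
- telemetry.read_force(): force on the tool from outside, world axes, zero at the start.
- telemetry.read_torque(): the same for the moment, N m.
- telemetry.read_grip_width(): opening from 0.0 (shut) to 1.0 (fully open).
- telemetry.read_finger_force(): force on a finger pad.
Only numpy, scipy, OpenCV 4.12 (cv2) and the standard library are available. Lean on these libraries where they do the work, as an engineer would, in place of code of your own. Each camera call takes 0.05 s, during which the arm holds its last target. There are 200 camera calls.

### The job

On the circuit board in the holder, adjust the slotted trimmer next to the copper coil: take the white plastic tuning tool with the flat paddle handle, set its blade fully down in the trimmer's slot and turn anticlockwise (seen from above) until the slot lines up with the marks printed on either side of it. Then lift the tool off and stand it upright on the bench or mat again, let go, and leave the board's other trimmer as it is.

Things in the scene. Friction and masses are not known exactly. Their poses are not given: they have to be found in the camera images.
- tuner: White plastic tool, 60 g, 112 mm tall, upright on the mat (top 3 mm above table). Origin: underside centre, z up. Round skirt, 56 mm outside, 48 inside, 24 high, open below; in it a blade, 26 long on x, 5 thick on y, tip 5 above the rim; neck 18 thick; flat paddle handle 52 to 112 mm up, 36 wide on x, 16 thick on y: grip that. Half turns are alike. The round-handled nut driver is a bystander.
- slot (a point): Centre of the wanted slot, at the top of the brass head (35 mm across, white base 60 across); turns with it. x along the slot, z up. Slot 9 mm wide, open-ended, flared to about 15 at the top, floor 12 below. Blade home: skirt over the head, resting on the base, 16 below this point. Blade play 10 degrees. Copper coil at this end's board corner. Board parts rise 12 mm above here at most.
- trimmer (a joint): Angle of the wanted trimmer, rad: 0 when the slot lines up with the marks (white lines on the green board, short black ones on the white base, on opposite sides of the head, across the board's 136 mm width). Grows anticlockwise from above. Starts at -1.2 to -0.7; stops at -1.5 and 1.5; turning takes 0.03 N m and it stays where left.
- other_trimmer (a joint): Angle of the board's other trimmer, alike in looks and meaning, 116 mm from the wanted one along the 214 mm length of the board, at the end with two black capacitors. Starts at 0.9 to 1.1. Leave alone.
Mind the look-alikes: they are no part of the job. Leave any red or turquoise look-alike of the tuner alone.

How it is judged:
By the outcome, as a careful person would: the job done as asked, in the order asked, and still so for the second after the job is handed in, with the robot touching nothing.
It also fails if it takes over 54 s, if anything falls off the work surface, if the arm or the gripper's body presses on something with over 40 N, if the wrist force passes 120 N, or if a joint passes its speed limit or range.

## Working session

There is one attempt and no reset: what is moved stays moved. The work goes in short steps, each a Python script; the robot and the scene stay as the last script left them, time stands still between calls to the robot, and variables do not carry over. Pictures are saved under pics/ and viewed, at most 10 in all, crops included, and the job is handed in when it is done.

```bash
ls; mkdir -p pics; cat > h.py <<'E'
import numpy as np, cv2
from bench import env, hand, inverse_kinematics, capture, job, telemetry
def save(c,n): cv2.imwrite(f'pics/{n}.png',c['frame'][:,:,::-1])
def dump(c,n): np.savez(f'pics/{n}.npz',**{k:np.array(v) for k,v in c.items()})
def load(n): return dict(np.load(f'pics/{n}.npz'))
def pose(c):
    return c['R'],c['t']
def plane(c,uv,z):
    R,t=pose(c); uv=np.asarray(uv,float).reshape(-1,1,2)
    n=cv2.undistortPoints(uv,c['mtx'],c['distortion'])[:,0]
    d=np.c_[n,np.ones(len(n))]@R; o=-R.T@t
    return o+d*((z-o[2])/d[:,2])[:,None]
def pix(c,X):
    R,t=pose(c)
    return cv2.projectPoints(np.asarray(X,float).reshape(-1,1,3),cv2.Rodrigues(R)[0],t,c['mtx'],c['distortion'])[0][:,0]
def deproj(c,u,v):
    d=c['depth'][int(v),int(u)]; n=cv2.undistortPoints(np.array([[[u,v]]],float),c['mtx'],c['distortion'])[0,0]
    R,t=pose(c); return R.T@(d*np.r_[n,1]-t)
def wrist(name):
    p=np.array(telemetry.read_tool_pos());Rt=np.array(telemetry.read_eef_rot());c=capture('wrist')
    T=np.eye(4);T[:3,:3]=Rt;T[:3,3]=p;T=T@np.array(c['tool_from_camera'])
    c['R']=T[:3,:3].T;c['t']=-T[:3,:3].T@T[:3,3];save(c,name);dump(c,name);return c
def down(deg):  # tool pointing down, tool y axis at world angle deg
    a=np.radians(deg);y=np.array([np.cos(a),np.sin(a),0]);z=np.array([0,0,-1.]);return np.c_[np.cross(y,z),y,z]
E
python3 - <<'E'
from h import *
for n in ('scene','top'):
    c=capture(n);save(c,n);dump(c,n);print(n,-c['R'].T@c['t'])
print(telemetry.read_t(),telemetry.read_eef_rot(),env.pinch_z)
E
```

```text
pics
scene [0.98207685 0.16858162 0.88847093]
top [ 0.35303417 -0.07395286  1.01753216]
0.1 [[ 9.46756643e-01  3.21949745e-01 -4.69780380e-04]
 [ 3.21950075e-01 -9.46755196e-01  1.65759124e-03]
 [ 8.88940601e-05 -1.72058135e-03 -9.99998516e-01]] 0.0187
```

View pics/top.png

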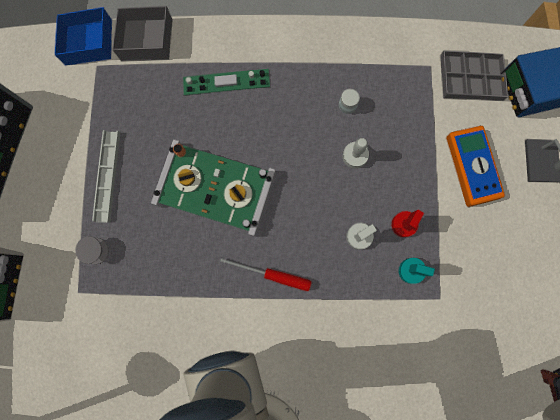

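View pics/scene.png

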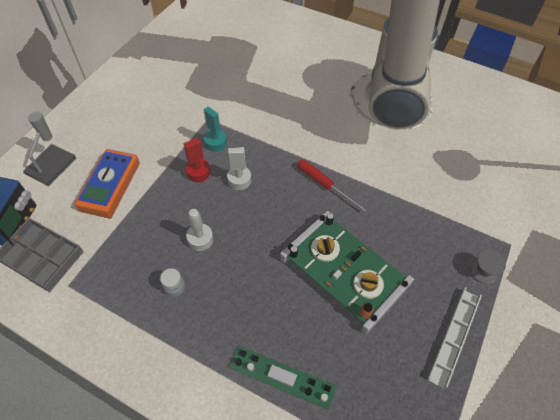

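The top picture shows the wanted trimmer (brown coil beside it) at about (187,178) and the other trimmer at (238,193). The white paddle tool is at (361,236), with the round nut driver at (357,153). In the scene picture the paddle is at (237,165) and the wanted trimmer at (370,284).

```bash
python3 - <<'E'
from h import *
t=load('top');s=load('scene')
for n,c,pts in (('top',t,[(187,178),(238,193),(178,150),(365,232),(358,240),(210,205),(120,270)]),('scene',s,[(370,284),(325,248),(367,311),(237,152),(236,180)])):
    for p in pts: print(n,p,deproj(c,*p).round(3))
A=cv2.resize(t['frame'][135:245,145:285],None,fx=4,fy=4,interpolation=cv2.INTER_CUBIC)
B=cv2.resize(t['frame'][195:275,325:395],None,fx=4,fy=4,interpolation=cv2.INTER_CUBIC)
B=cv2.copyMakeBorder(B,0,120,0,0,cv2.BORDER_CONSTANT)[:440]
cv2.imwrite('pics/crop.png',np.hstack([A[:,:500],B])[:,:,::-1])
E
```

```text
top (187, 178) [0.558 0.15  0.044]
top (238, 193) [0.527 0.039 0.043]
top (178, 150) [0.614 0.167 0.065]
top (365, 232) [ 0.44  -0.217  0.117]
top (358, 240) [ 0.427 -0.208  0.086]
top (210, 205) [0.502 0.1   0.03 ]
top (120, 270) [0.359 0.302 0.003]
scene (370, 284) [0.568 0.155 0.054]
scene (325, 248) [0.53  0.041 0.041]
scene (367, 311) [0.627 0.171 0.065]
scene (237, 152) [ 0.446 -0.216  0.116]
scene (236, 180) [0.982 0.169 0.888]
```

View pics/crop.png

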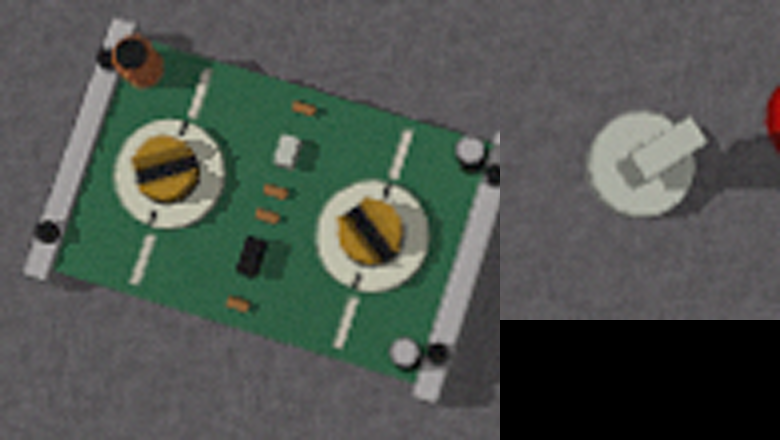

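The crop shows the slot at about -76° in world yaw, the marks at about -18° and the paddle at about -60°. That puts the trimmer near -1.0 rad, inside the given range. Next I take wrist views of both for precision.

```bash
python3 - <<'E'
from h import *
c=capture('wrist');print(np.array(c['tool_from_camera']).round(3),c['mtx'][0,0])
off=np.array(c['tool_from_camera'])[:3,3]
def over(x,y,z,yaw,n):
    R=down(yaw);p=np.array([x,y,0])-R@np.array([off[0],off[1],0]);p[2]=z
    env.reach(p,R);env.sleep(0.2);return wrist(n)
over(.56,.14,.25,15,'w_board');print(telemetry.read_t(),telemetry.read_joint_positions())
over(.44,-.212,.30,30,'w_tool');print(telemetry.read_t(),telemetry.read_joint_positions())
a=cv2.imread('pics/w_board.png');b=cv2.imread('pics/w_tool.png')
cv2.imwrite('pics/both.png',cv2.resize(np.vstack([a,b]),None,fx=.71,fy=.71,interpolation=cv2.INTER_AREA))
E
```

```text
[[-0.    -0.96  -0.279  0.076]
 [ 1.     0.    -0.     0.001]
 [ 0.    -0.279  0.96  -0.197]
 [ 0.     0.     0.     1.   ]] 352.4384861372152
3.0333 [ 3.11253242e+00  3.79982250e+00  6.56959463e+01 -1.68430201e-03
  1.10513159e+02 -1.18419404e+01]
4.6417 [-3.37024452e+01  9.71816445e-01  6.34153535e+01  4.30908056e-03
  1.15626681e+02 -6.37788770e+01]
```

View pics/both.png

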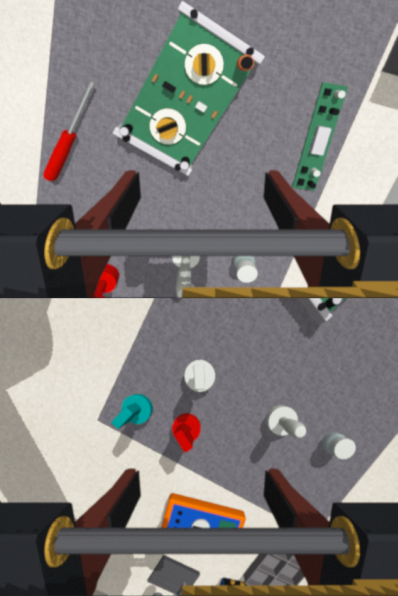

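Both targets are clear. In full-resolution w_board the wanted trimmer is at about (287,92) with the coil beside it. In w_tool the paddle tool is at about (280,110), with red and turquoise clear of it.

```bash
cat > m.py <<'E'
from h import *
def ang(d): return (np.degrees(np.arctan2(d[1],d[0]))+90)%180-90
def pts3(c,mask):
    v,u=np.nonzero(mask&(c['depth']>0)); n=cv2.undistortPoints(np.c_[u,v].astype(float)[:,None],c['mtx'],c['distortion'])[:,0]
    return (c['depth'][v,u][:,None]*np.c_[n,np.ones(len(n))]-c['t'])@c['R']
def big(m,near):
    n,l,s,ce=cv2.connectedComponentsWithStats(m.astype(np.uint8))
    ok=[i for i in range(1,n) if s[i,4]>60]; i=min(ok,key=lambda i:np.hypot(*(ce[i]-near)));return l==i
def trimmer(c,near,ztop=None):
    hsv=cv2.cvtColor(c['frame'],cv2.COLOR_RGB2HSV);H,S,V=cv2.split(hsv)
    yy,xx=np.indices(H.shape);roi=np.hypot(xx-near[0],yy-near[1])<30
    br=(H>12)&(H<28)&(S>110)&(V>90)&roi
    if ztop is None: ztop=np.percentile(pts3(c,br)[:,2],85)
    hull=cv2.convexHull(np.argwhere(br)[:,::-1].astype(np.int32)); hm=np.zeros_like(H);cv2.fillConvexPoly(hm,hull,1)
    P=plane(c,hull[:,0],ztop);(cx,cy),r=cv2.minEnclosingCircle(P[:,:2].astype(np.float32))
    er=cv2.erode(hm,np.ones((3,3)))
    dark=big((er>0)&(V<70),near)
    D=plane(c,np.argwhere(dark)[:,::-1],ztop)[:,:2]
    w,v=np.linalg.eigh(np.cov(D.T))
    return np.array([cx,cy]),r,ztop,ang(v[:,1]),D.mean(0),4*np.sqrt(w)
def marks(c,near,zb):
    hsv=cv2.cvtColor(c['frame'],cv2.COLOR_RGB2HSV);H,S,V=cv2.split(hsv)
    g=((H>60)&(H<95)&(S>70)).astype(np.uint8)
    return H,S,V,g
E
python3 - <<'E'
from m import *
b=load('w_board');t=load('w_tool')
for near in ((287,92),(236,180)):
    print('trim',trimmer(b,near))
# marks: white thin comps on board
H,S,V=cv2.split(cv2.cvtColor(b['frame'],cv2.COLOR_RGB2HSV))
n,l,s,ce=cv2.connectedComponentsWithStats(((V>150)&(S<70)).astype(np.uint8))
for i in range(1,n):
    if 20<s[i,4]<3000 and 160<ce[i,0]<380 and ce[i,1]<260: P=pts3(b,l==i);print(s[i],ce[i].round(1),plane(b,ce[i],.034).round(4),np.median(P[:,2]).round(4) if len(P) else None)
H,S,V=cv2.split(cv2.cvtColor(t['frame'],cv2.COLOR_RGB2HSV))
P=pts3(t,np.hypot(*(np.indices(H.shape)-np.array([110,280])[:,None,None]))<40)
top=P[(P[:,2]>.105)];(c,wh,a)=cv2.minAreaRect(top[:,:2].astype(np.float32));print('top',top.mean(0),c,wh,a,len(top))
w,v=np.linalg.eigh(np.cov(top[:,:2].T));print(ang(v[:,1]))
big_=cv2.resize(np.hstack([b['frame'][30:240,140:400],t['frame'][60:270,200:400]]),None,fx=1.7,fy=1.7,interpolation=cv2.INTER_CUBIC);cv2.imwrite('pics/z.png',big_[:,:,::-1])
E
```

```text
trim (array([0.5592078 , 0.14998849]), 0.016877738758921623, np.float64(0.05457661030158094), np.float64(-73.23122193944477), array([0.5593208 , 0.15055007]), array([0.00786681, 0.03281284]))
trim (array([0.5267598 , 0.04036046]), 0.017866631969809532, np.float64(0.05450944494806762), np.float64(37.125587507804596), array([0.52692462, 0.04186325]), array([0.00707028, 0.03381509]))
[250   1  23  23 290] [260.6  11.1] [[0.5117 0.2203 0.034 ]] 0.0347
[ 276   16   77   59 1200] [312.6  45.6] [[0.5738 0.2023 0.034 ]] 0.0348
[238  58  25  19 168] [249.9  67. ] [[0.5135 0.1638 0.034 ]] 0.0301
[ 260   61   56   58 1646] [287.2  89.1] [[0.559  0.1521 0.034 ]] 0.0378
[354  69  19  21 242] [363.2  79.5] [[0.6375 0.1835 0.034 ]] 0.0347
[311 106  22  15 133] [321.2 112.9] [[0.6029 0.1372 0.034 ]] 0.0303
[275 142  17  16 177] [282.9 149.6] [[0.5716 0.086  0.034 ]] 0.0417
[190 149  23  16 149] [201.1 156.4] [[0.4809 0.0535 0.034 ]] 0.0302
[ 210  152   73   53 1469] [239.6 177.3] [[0.5302 0.0407 0.034 ]] 0.0377
[158 175  23  20 275] [168.9 184.8] [[0.4502 0.01   0.034 ]] 0.0354
[ 182  190   89   57 1132] [224.8 217.6] [[ 0.5239 -0.0134  0.034 ]] 0.0347
top [ 0.44039611 -0.22210576  0.11479523] (0.44055503606796265, -0.22237221896648407) (0.015976503491401672, 0.03589794412255287) 32.7548713684082 534
-57.06148389201428
```

View pics/z.png

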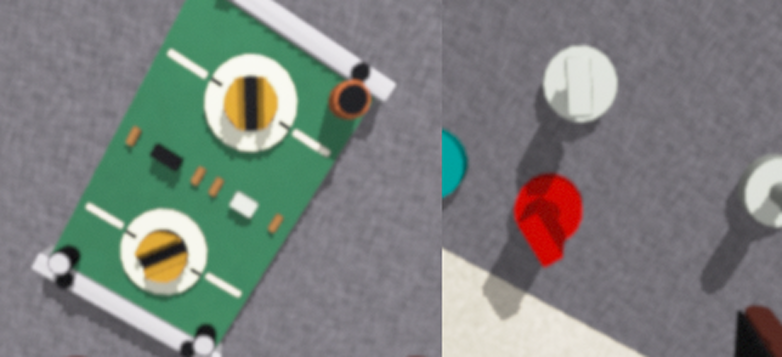

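The measurements hold up:
- **Paddle:** 16×36 mm at (0.4405, -0.2223), axis -57.2°, top at z = 0.115.
- **Slot:** centre (0.559, 0.150), top at z = 0.0546, axis -73.2°.
- **Marks:** -16.5°, so about 56.7° of turn is needed.

Next I grasp the tool and carry it over the trimmer.

```bash
python3 - <<'E'
from m import *
x,y=.4405,-.2223;R=down(32.8)
env.reach([x,y,.16],R);env.servo_line([x,y,.0693],R,max_speed=.1)
hand.set_gripper(0.0);print('w',telemetry.read_grip_width()*88,telemetry.read_finger_force())
print(telemetry.read_tool_pos())
env.servo_line([x,y,.19],R,max_speed=.15)
S=np.array([.5592,.1502]);R2=down(-73.2+90)
env.reach([*S,.19],R2);env.servo_line([*S,.135],R2,max_speed=.1);env.sleep(.3)
print(telemetry.read_tool_pos(),telemetry.read_joint_positions(),telemetry.read_force(),telemetry.read_t())
c=wrist('held');s=capture('scene');dump(s,'held_s');save(s,'held_s')
t=capture('top');dump(t,'held_t')
A=cv2.resize(s['frame'][170:340,270:450],(420,400),interpolation=cv2.INTER_CUBIC)
B=cv2.resize(c['frame'][0:280,130:410],(380,400),interpolation=cv2.INTER_CUBIC)
cv2.imwrite('pics/held2.png',np.hstack([A,B])[:,:,::-1])
E
```

```text
w 15.775700066602091 29.99927043914795
[ 0.44050475 -0.22227058  0.06927018]
[0.55949019 0.15030639 0.13568936] [ 1.16717284e+01  1.71527963e+00  7.94526903e+01  1.70882053e-03
  9.87692721e+01 -5.12987929e+00] [-0.08363299 -0.08392532 -0.29891945] 10.875
```

View pics/held2.png

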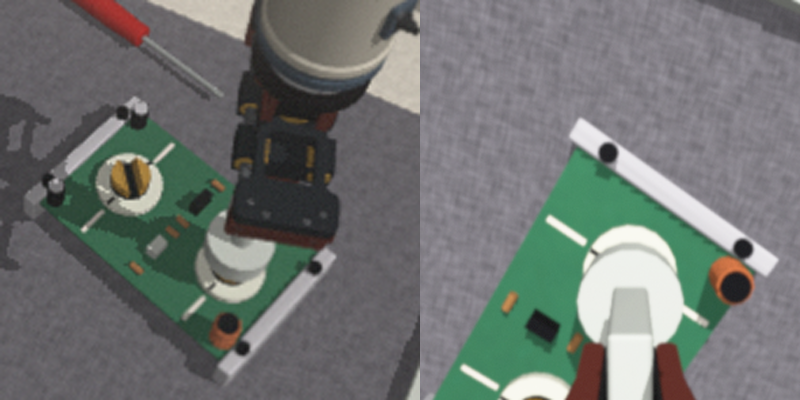

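The tool is held straight, square in the fingers and above the wanted trimmer. Now I lower it with a force stop.

```bash
python3 - <<'E'
from m import *
S=[.5592,.1502];R2=down(16.8)
r=env.servo_line([*S,.1025],R2,max_speed=.03,f_stop=6)
print(r,telemetry.read_tool_pos(),np.round(telemetry.read_force(),2),np.round(telemetry.read_torque(),3),telemetry.read_t(),telemetry.read_grip_width()*88)
E
```

```text
True [0.55900462 0.15016718 0.10421194] [-0.75  0.09  4.87] [-0.03  -0.094 -0.002] 11.9667 15.833812689217135
```

Contact is at z = 0.1042, where blade-home was predicted (0.1049), so the blade is fully home. I ease the press slightly and turn, watching the moment to find where the play is taken up.

```bash
python3 - <<'E'
from m import *
S=[.5592,.1502];z=.1045
def go(d):
    env.reach([*S,z],down(16.8+d))
    print(d,telemetry.read_tool_pos()[2].round(4),np.round(telemetry.read_force(),1),np.round(telemetry.read_torque()[2],3),round(telemetry.read_t(),2))
for d in (0,2,4,6,8,10,12,16): go(d)
E
```

```text
0 0.1043 [-0.1 -0.4  0.3] -0.032 12.22
2 0.1042 [-0.1  0.2  1.1] 0.025 12.47
4 0.1043 [-0.6  0.1  0.1] 0.046 12.72
6 0.1043 [ 0.7 -0.6 -0.3] 0.023 12.97
8 0.1044 [ 0.2 -0.2 -0.9] 0.002 13.22
10 0.1044 [ 0.9  0.2 -1. ] -0.061 13.47
12 0.1044 [ 0.5  1.4 -1.8] -0.025 13.72
16 0.1045 [ 0.6 -0.2 -0.4] -0.014 13.97
```

```bash
python3 - <<'E'
from m import *
S=np.array([.5592,.1502]);z=.1044
def go(d):
    env.reach([*S,z],down(16.8+d))
    print(d,telemetry.read_tool_pos()[2].round(4),np.round(telemetry.read_force(),1),np.round(telemetry.read_torque()[2],3),round(telemetry.read_t(),2))
for d in (30,48,60,65,56): go(d)
R=down(16.8+56)
env.servo_line([*S,.19],R,max_speed=.1)
# shift back along camera side so that the trimmer shows ahead of held tool
C=wrist('up');uv=pix(C,[*S,.0546])[0];print('slot px now',uv,(C['R'].T@[0,0,1]).round(2))
d=(C['R'].T@[0,0,1])[:2];d/=np.linalg.norm(d)
env.reach([*(S-d*.10),.20],R);env.sleep(.2)
C=wrist('look');uv=pix(C,[*S,.0546])[0];print('px',uv,telemetry.read_t())
t=capture('top');dump(t,'look_t')
u,v=uv.astype(int);B=C['frame'][max(0,v-75):v+75,max(0,u-75):u+75];A=t['frame'][135:245,130:240]
cv2.imwrite('pics/look2.png',np.hstack([cv2.resize(B,(400,400),interpolation=cv2.INTER_CUBIC),cv2.resize(A,(400,400),interpolation=cv2.INTER_CUBIC)])[:,:,::-1])
E
```

```text
30 0.1045 [ 1.1  0.4 -0.2] -0.002 14.31
48 0.1045 [ 1.8  0.6 -0.2] -0.007 14.71
60 0.1045 [ 1.7  0.9 -1.2] 0.006 15.03
65 0.1045 [ 1.7  0.8 -1. ] 0.015 15.28
56 0.1043 [-1.3  0.  -1.5] 0.028 15.55
slot px now [285.38041291 184.40706405] [ 0.27 -0.08 -0.96]
px [285.3355121  272.60836395] 17.3417
```

View pics/look2.png

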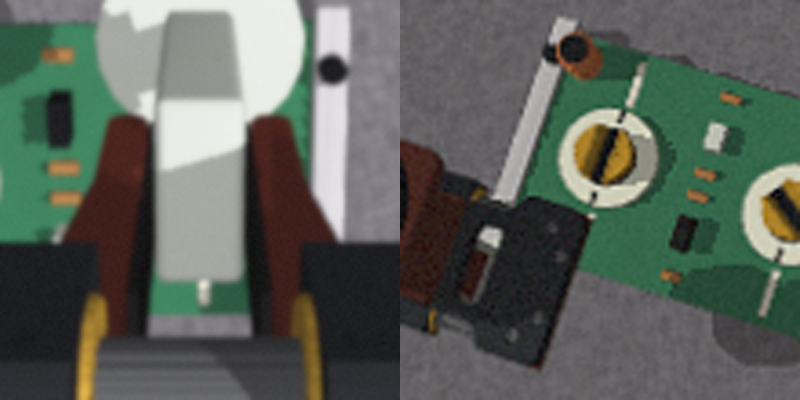

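The wrist shift went the wrong way, so the held tool fills that view. The top view shows the slot at about (605,155) in the crop, nearly in line with its marks. I move the tool to the other side for a clear wrist view and measure.

```bash
python3 - <<'E'
from m import *
S=np.array([.5592,.1502])
env.reach([.686,.112,.20],down(72.8));env.sleep(.25)
C=wrist('look3');uv=pix(C,[*S,.0546])[0];print('px',uv,telemetry.read_t())
t=capture('top');dump(t,'look3_t')
for n,c in (('wrist',C),('top',t),('top0',load('top'))):
    for X in ([*S,.0546],[.5268,.0404,.0546]):
        try: print(n,trimmer(c,pix(c,X)[0],.0546))
        except Exception as e: print(n,e)
u,v=uv.astype(int);B=C['frame'][0:180,max(0,u-90):u+90];p=pix(t,[*S,.04])[0].astype(int);A=t['frame'][p[1]-35:p[1]+35,p[0]-35:p[0]+35]
cv2.imwrite('pics/look4.png',np.hstack([cv2.resize(B,(400,400),interpolation=cv2.INTER_CUBIC),cv2.resize(A,(400,400),interpolation=cv2.INTER_CUBIC)])[:,:,::-1])
H,S_,V=cv2.split(cv2.cvtColor(C['frame'],cv2.COLOR_RGB2HSV))
n,l,s,ce=cv2.connectedComponentsWithStats(((V>150)&(S_<70)).astype(np.uint8))
for i in range(1,n):
    if 20<s[i,4]<3000 and ce[i,1]<200: print(s[i],ce[i].round(1),plane(C,ce[i],.030).round(4))
E
```

```text
px [283.4144552   36.47231543] 18.6167
wrist (array([0.56009215, 0.1503558 ]), 0.017448164522647858, 0.0546, np.float64(-19.63870262158352), array([0.56074723, 0.15026577]), array([0.00797661, 0.03514275]))
wrist (array([0.52841181, 0.04060715]), 0.018826449289917946, 0.0546, np.float64(37.0380488475773), array([0.52877675, 0.04232127]), array([0.00789806, 0.03468543]))
top min() iterable argument is empty
top min() iterable argument is empty
top0 min() iterable argument is empty
top0 min() iterable argument is empty
[  93    0   38  124 1901] [109.4  59.2] [[ 0.525  -0.0161  0.03  ]]
[ 128    0   67   76 2251] [163.3  39.9] [[0.5244 0.0405 0.03  ]]
[ 332    0   18   92 1361] [340.1  44.2] [[0.5779 0.2014 0.03  ]]
[ 252    4   65   71 2304] [284.3  39.1] [[0.5579 0.1515 0.03  ]]
[217  64  14  21 265] [223.7  73.7] [[0.5701 0.0854 0.03  ]]
[164  79   9  32 201] [167.8  94.6] [[0.5722 0.0255 0.03  ]]
[281  78   7  30 178] [284.2  91.5] [[0.6035 0.1372 0.03  ]]
[331  99  15  23 307] [338.2 110.6] [[0.6371 0.184  0.03  ]]
```

View pics/look4.png

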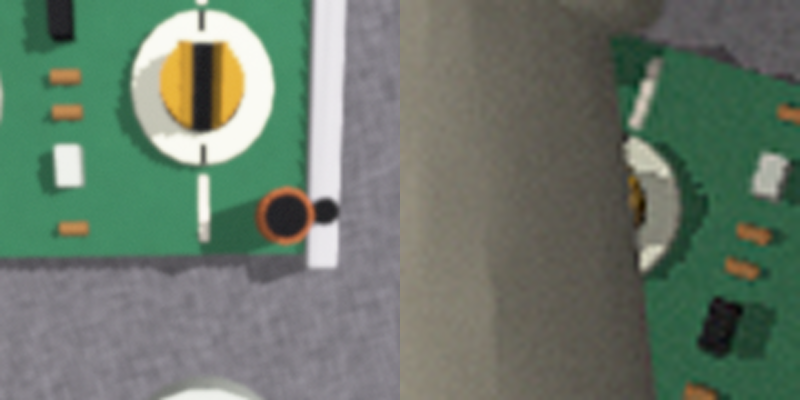

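The slot at crop (203,85) runs in line with the ticks at (201,20) and (203,155). The other trimmer still reads 37.0°, against 37.1° before. I fit the slot's midline row by row to get the remaining error.

```bash
python3 - <<'E'
from m import *
C=load('look3');g=cv2.cvtColor(C['frame'],cv2.COLOR_RGB2GRAY).astype(float);uv=pix(C,[.5601,.1503,.0546])[0];print(uv)
def rowc(r0,r1,sign,w,z):
    out=[]
    for r in range(r0,r1):
        u0=int(uv[0])-w;s=g[r,u0:u0+2*w+1];wt=np.clip(sign*(s-np.median(s))-15,0,None)
        if wt.sum()>0: out.append((u0+(wt*np.arange(len(s))).sum()/wt.sum(),r))
    P=plane(C,np.array(out),z);f=cv2.fitLine(P[:,:2].astype(np.float32),cv2.DIST_HUBER,0,.01,.01).ravel()
    print(r0,r1,np.round([o[0] for o in out],1),ang(f[:2]).round(2));return P[:,:2].mean(0)
rowc(22,55,-1,14,.0546)
a=rowc(5,12,-1,6,.038);b=rowc(67,73,-1,6,.038);c=rowc(81,105,1,6,.030)
print('ticks',ang(b-a),a,b,'tick-mark',ang(c-a),ang(c-b))
E
```

```text
[283.81953976  37.48994071]
22 55 [284.8 284.8 284.8 284.7 284.7 284.7 284.6 284.7 284.7 284.7 284.7 284.6
 284.6 284.6 284.6 284.6 284.6 284.5 284.5 284.6 284.5 284.3 284.4 284.4
 284.4 284.4 284.4 284.4 284.3 284.3 284.2 284.2 284.2] -18.3
5 12 [283.3 283.3 283.3 283.3 283.3 283.3 283.3] -17.54
67 73 [284.1 284.1 284.1 284.1 284.1 284.1] -17.15
81 105 [284.1 284.1 284.1 284.1 284.1 284.1 284.1 284.1 284.1 284.1 284.1 284.1
 284.2 284.3 284.3 284.3 284.3 284.2 284.1 284.  284.  283.9 283.8 284. ] -17.34
ticks -16.378589413565038 [0.53384067 0.15789647] [0.58449076 0.14300991] tick-mark -16.566747642615326 -17.04266185853332
```

The slot is about 2° short of the marks (-18.5° against -16.5°). The lost motion is now known, so I make one short corrective turn to 67° and then check again.

```bash
python3 - <<'E'
from m import *
S=np.array([.5596,.1503])
env.reach([*S,.17],down(72.3))
r=env.servo_line([*S,.1025],down(72.3),max_speed=.04,f_stop=6);print(r,telemetry.read_tool_pos(),telemetry.read_t())
z=.1044
for d in (56,62,67,58):
    env.reach([*S,z],down(16.8+d));print(d,np.round(telemetry.read_tool_pos(),4),np.round(telemetry.read_force(),1))
R=down(16.8+58)
env.servo_line([*S,.18],R,max_speed=.1);env.reach([.686,.112,.20],down(72.8));env.sleep(.25)
C=wrist('look5');print(telemetry.read_t())
g=cv2.cvtColor(C['frame'],cv2.COLOR_RGB2GRAY).astype(float);uv=pix(C,[.5601,.1503,.0546])[0];print(uv)
out=[]
for r in range(22,55):
    u0=int(uv[0])-14;s=g[r,u0:u0+29];wt=np.clip(np.median(s)-s-15,0,None);out.append((u0+(wt*np.arange(29)).sum()/wt.sum(),r))
P=plane(C,np.array(out),.0546);f=cv2.fitLine(P[:,:2].astype(np.float32),cv2.DIST_HUBER,0,.01,.01).ravel();print('slot',ang(f[:2]))
for X in ([*S,.0546],[.5268,.0404,.0546]): print(trimmer(C,pix(C,X)[0],.0546)[3])
E
```

```text
True [0.55956079 0.15042428 0.10425292] 20.8083
56 [0.5596 0.1503 0.1043] [0.3 0.2 1.7]
62 [0.5596 0.1504 0.1043] [0.7 0.2 0.7]
67 [0.5597 0.1505 0.1044] [0.5 1.3 0.9]
58 [0.5595 0.15   0.1043] [-0.4 -0.5  1.7]
23.6333
[284.01271142  37.78189532]
slot -15.460075
-16.014289526857027
36.83133417295386
```

The slot now reads about -15.7° against -16.5° for the marks, so it is aligned to within 1°, and the other trimmer has not moved. I put the tool back where it stood.

```bash
python3 - <<'E'
from m import *
p=np.array([.4405,-.2223]);R=down(32.8)
env.reach([*p,.19],R);env.servo_line([*p,.085],R,max_speed=.12)
r=env.servo_line([*p,.067],R,max_speed=.03,f_stop=3);print(r,telemetry.read_tool_pos(),telemetry.read_force())
hand.set_gripper(0.6);env.sleep(.2)
env.servo_line([*p,.20],R,max_speed=.1)
env.reach([.44,-.30,.30],R);env.sleep(.4)
t=capture('top');C=wrist('fin');s=capture('scene');save(s,'fin_s');print(telemetry.read_t())
q=pix(C,[*p,.08])[0];print(q)
P=pts3(C,np.hypot(*(np.indices(C['depth'].shape)-q[::-1][:,None,None]))<60);top=P[(P[:,2]>.105)&(np.hypot(*(P[:,:2]-p).T)<.05)]
if len(top)>5: print('top',cv2.minAreaRect(top[:,:2].astype(np.float32)),top[:,2].mean())
E
```

```text
True [ 0.44048529 -0.22220459  0.06911044] [-0.1793941   0.24900321  2.83061923]
30.25
[321.67814972 111.70403301]
top ((0.4405277669429779, -0.22251801192760468), (0.01628226414322853, 0.035940371453762054), 33.47819137573242) 0.11453390285086847
```

View pics/fin_s.png

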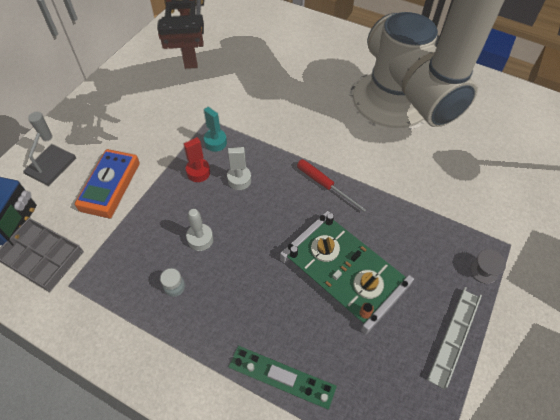

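The tuner stands upright at (237,165) and is released. The wanted trimmer at (370,284) is in line with its marks, the rest is undisturbed, and the arm is clear.

```bash
python3 -c "
from h import *
print(job.hand_in())"
```

```text
the job is handed in; nothing more can be done
None
```

The trimmer by the coil is turned to within about 1° of its marks, the other trimmer is unmoved, the tuner stands upright and released where it started, and the job was handed in at about 30 s of the 54 s limit.

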